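# Load the bottle roller

### The job

Take the long bottle out of the ribbed tray and lay it along the one empty pair of rollers on the bottle roller, about half-way along the rollers and either way round. Lower it gently into the hollow between the two rollers before letting go, so that it neither drops nor rolls about but lies still, and leave the two jars that are already on the rollers where they are.

Things in the scene. Friction and masses are not known exactly. Their poses are not given: they have to be found in the camera images.
- bottle_mid (a point): Centre (mid-length, on the axis) of the long white bottle, 130 mm long, body 48 mm in diameter, orange cap 38 mm, 0.16 kg, lying level. x = along it to the cap. In one bay of a fixed grey tray, on ribs (within 18 mm of its axis, tops 18 mm up), its centre 39 mm above the bench; tray floor 5 mm, rim 16 mm high. Next bays, 80 mm off: a jar 48 x 90 mm and a thin tube 30 x 116 mm, parallel to it.
- free_lane (a point): Empty lane of the fixed white bottle roller: point midway between its 2 rollers, mid-length, level with their tops, 74 mm above the bench. x along the rollers, y across, z up. Three lanes 85 mm apart, any one empty; rollers turn freely, 18 mm in diameter over black rings, axes 32 mm apart. Laid there, the bottle's axis is 20 mm above this point. End walls 164 mm apart, 2 mm higher; deck 28 mm lower.
- jar_a_mid (a point): Centre of one of the two short jars that already lie on the other two lanes of the bottle roller, to be left there: 48 mm in diameter, 90 mm long, white with an orange cap, lying along its rollers at the height the bottle will have; x axis along it.
- jar_b_mid (a point): Centre of one of the two short jars that already lie on the other two lanes of the bottle roller, to be left there: 48 mm in diameter, 90 mm long, white with an orange cap, lying along its rollers at the height the bottle will have; x axis along it.

How it is judged:
By the outcome, as a careful person would: the job done as asked, in the order asked, and still so for the second after the job is handed in, with the robot touching nothing.
It also fails if it takes over 42 s, if anything falls off the work surface, if the arm or the gripper's body presses on something with over 40 N, if the wrist force passes 120 N, or if a joint passes its speed limit or range.

### The arm

A 6-joint arm with a two-finger parallel gripper is mounted at the origin on the work surface. World frame = base frame: x ahead of the robot, y to its left, z up, the work surface at z = 0. Lengths are in m, angles in rad, forces in N, time in s.
With the tool pointing down it reaches from about 0.35 to 0.975 m from the base axis. Payload 4.9 kg.
Tool frame: the origin (TCP) lies midway between the tips of the shut fingers; the grasp point (between the pads) lies 19 mm behind it; z points along the fingers, y is the line along which they close (so a half turn about z gives the same grasp; the last joint's range is limited). The gripper opens to 85 mm and grips with 20 to 120 N. Pads are 22 mm wide; open, the fingers measure 114 mm over their backs; the gripper's body (76 mm by 85 mm) begins 54 mm behind the grasp point. The pads swing forward as they close: fully open they stand 13 mm farther back than shut.
Start: joints at [-1.421, 0.053, 1.613, -0, 1.476, -0.119], TCP at [0.166, -0.603, 0.231] pointing down, gripper open.
Joint ranges: [-3.01, 3.01], [-1.01, 2.22], [0.06, 2.58], [-1.02, 4.17], [0.09, 2.62], [-3.14, 3.14]. Speed limits (rad/s): [2.57, 2.57, 3.14, 3.14, 3.14, 3.14].

### API

Orientations are given as a unit quaternion [w, x, y, z].
In Python, from plant import state, grab_frame, camera_info, job_done, spot_in, masks_of, pinpoint gives the robot as it stands.
- The arm moves only by the shell command python3 -m handwheel 'ROWS' [OPENING]. ROWS is JSON, a list that holds one entry, the list of rows, each a list of 6 numbers: the shift along the world's x, y, z in m, then the turn, a rotation vector about the world's x, y, z in degrees. In form: [[[tx, ty, tz, ax, ay, az], ...]]. A call has 1 to 20 rows; each row shifts and turns the commanded pose from where the row before left it; what a row does not reach is not made up. A row lasts 1/12 s, in which the tool goes at most 41.7 mm and 7.16 degrees, less where a joint would pass 70% of its speed; a pose out of reach is approached as far as the arm can. A call is refused whole if a number of a shift passes 0.0417 or a number of a turn 7.16, either way. A call with a gripper value outside its range is refused whole. OPENING is the opening, from 0 (shut) to 1 (fully open), set as the call begins (- or left out, the last holds). The fingers move at their own pace and stop on an object; the grip force is fixed at half the most. Time passes only in rows, so rows that do not move let the fingers close. It gives the time, the measured TCP pose, the force, the opening and the grip force at its end, in the units of the state.
- state(): the state, without advancing time (a new reading comes with each control period).
- grab_frame(name): name is "side" or "top"; returns (picture, depth): 400x640x3 uint8, blue, green, red; 400x640 float32, m along the optical axis (not along the pixel's ray), 0 where there is no reading.
- camera_info(name): a dict with "fx", "fy", "cx", "cy" (pixels), "T" (4x4, takes a point from camera to world coordinates). Camera axes: x right, y up, looking along -z (the intrinsics and any distortion apply to the point x, -y, -z); pixel columns grow to the right and rows downward; lengths in m; the calibration is good to about 2 mm. A picture is of the moment at which its call begins. camera_info takes no time and is no camera call.
- job_done(): hands the job in; it is judged then, once.
Trained networks look in the newest picture that a camera, given by its name, has taken for a name from the list of things; names that differ only in an ending like _2 or _b are one class to them, and where a whole thing is asked for, a point or a joint stands for the part that bears it (a point fixed in the world has none). Each returns a list of dicts, best first, with "conf" (0 to 1); they miss things now and then, are a little off and sometimes report something else, mostly with a low value. They report only what shows in the picture. A call takes as long as a camera call.
- spot_in(camera, thing): "box" ([left, top, width, height] in pixels, round what is visible of it).
- masks_of(camera, thing): "region" (400x640 bool, what is visible of it) and "box" ([left, top, width, height] in pixels, round what is visible of it).
- pinpoint(camera, thing): "position" ([column, row] in pixels: a listed point, or the origin of a listed thing).
The state is a dict: "time": time; "joint_pos": joint angles; "joint_vel": joint speeds; "joint_efforts": joint torques, N m; "tool_pos": TCP position; "tool_rot": TCP orientation; "contact_force": force on the tool from outside, world axes, zero at the start; "ft_torque": the same for the moment, N m; "gripper_width": opening from 0.0 (shut) to 1.0 (fully open); "grasp_force": force on a finger pad.
Only numpy, scipy, OpenCV 4.12 (cv2) and the standard library are available. Lean on these libraries where they do the work, as an engineer would, in place of code of your own. Each camera call takes 0.05 s, during which the arm holds its last target. There are 200 camera calls.

## Working session

There is one attempt and no reset: what is moved stays moved. The work goes in short steps, Python scripts to look and compute and a shell command to move; the robot and the scene stay as the last step left them, time stands still between calls to the robot, and variables do not carry over. Pictures are saved under pics/ and viewed, at most 10 in all, crops included, and the job is handed in when it is done.

```bash
mkdir -p pics; ls; cat > h.py <<'E'
import numpy as np, cv2
from plant import *
def world(cam, uv, d):
    c=camera_info(cam); u,v=uv
    p=np.array([(u-c["cx"])/c["fx"]*d, -(v-c["cy"])/c["fy"]*d, -d,1]); return (np.array(c["T"])@p)[:3]
def on_plane(cam, uv, z):
    c=camera_info(cam); o=np.array(c["T"])[:3,3]; r=world(cam,uv,1.)-o
    return o+r*(z-o[2])/r[2]
def cloud(cam, depth, mask):
    v,u=np.nonzero(mask&(depth>0)); d=depth[v,u]; c=camera_info(cam)
    P=np.stack([(u-c["cx"])/c["fx"]*d, -(v-c["cy"])/c["fy"]*d, -d, np.ones_like(d)])
    return (np.array(c["T"])@P)[:3].T
E
python3 - <<'E'
from h import *
print({k:(v if not hasattr(v,'tolist') else np.round(v,3).tolist()) for k,v in state().items()})
for cam in("top","side"):
    im,d=grab_frame(cam); cv2.imwrite(f"pics/{cam}0.png",im); np.save(f"{cam}0.npy",d)
    print(cam,camera_info(cam))
    for t in("bottle_mid","free_lane","jar_a_mid"):
        for r in pinpoint(cam,t)[:4]: print(cam,t,np.round(r["position"],1),round(r["conf"],2))
    for t in("bottle_mid","jar_a_mid"):
        for m in masks_of(cam,t)[:3]:
            P=cloud(cam,d,m["region"]); 
            if len(P)<20: continue
            med=np.median(P,0); Q=P[:,:2]-P[:,:2].mean(0); w,V=np.linalg.eigh(Q.T@Q)
            print(" mask",t,round(m["conf"],2),m["box"],len(P),med.round(3),np.percentile(P[:,2],[5,95]).round(3),"ax",V[:,1].round(3))
E
```

```text
pics
{'time': 0.0, 'joint_pos': [-1.421, 0.053, 1.614, -0.0, 1.476, -0.119], 'joint_vel': [0.001, -0.0, -0.0, 0.002, 0.002, -0.0], 'joint_efforts': [0.0, -39.368, -37.017, -0.0, 0.007, 0.0], 'tool_pos': [0.166, -0.602, 0.23], 'tool_rot': [-0.001, 0.991, 0.134, -0.0], 'contact_force': [0.022, 0.469, -0.124], 'ft_torque': [-0.008, 0.05, 0.004], 'grasp_force': 0.0, 'gripper_width': 1.0027137515706497}
top {'fx': 369.2310597105339, 'fy': 369.2310597105339, 'cx': 321.115040200559, 'cy': 200.76900520218368, 'T': array([[-9.87247619e-03,  9.96527449e-01, -8.26775542e-02,
         4.74831008e-01],
       [-9.99911501e-01, -1.05756447e-02, -8.07132874e-03,
        -5.36956540e-04],
       [-8.91766908e-03,  8.25905533e-02,  9.96543665e-01,
         1.00720901e+00],
       [ 0.00000000e+00,  0.00000000e+00,  0.00000000e+00,
         1.00000000e+00]])}
top bottle_mid [401.1 208.2] 0.72
top free_lane [279.7 190.8] 0.49
top jar_a_mid [245.  184.3] 0.82
 mask bottle_mid 0.9 [387.3, 182.6, 22.8, 53.1] 884 [ 0.522 -0.191  0.059] [0.045 0.065] ax [-0.989 -0.148]
 mask bottle_mid 0.15 [233.0, 164.0, 23.3, 38.4] 687 [0.592 0.192 0.114] [0.099 0.119] ax [-0.987  0.16 ]
side {'fx': 492.6186777250218, 'fy': 492.6186777250218, 'cx': 313.58250276125386, 'cy': 192.87351395786433, 'T': array([[-0.98581039,  0.09998186, -0.13483882,  0.38164436],
       [-0.16637313, -0.47518225,  0.86401494,  0.96893244],
       [ 0.02231281,  0.87418845,  0.4850739 ,  0.67728039],
       [ 0.        ,  0.        ,  0.        ,  1.        ]])}
side bottle_mid [326.3 189.9] 0.57
side free_lane [280.1 240.4] 0.68
side jar_a_mid [266.7 256.7] 0.63
 mask bottle_mid 0.88 [305.4, 180.0, 44.6, 18.6] 789 [ 0.521 -0.177  0.05 ] [0.027 0.063] ax [-0.99  -0.142]
 mask jar_a_mid 0.78 [242.0, 242.1, 49.7, 27.1] 1047 [0.589 0.215 0.107] [0.085 0.118] ax [-0.996  0.085]
```

```bash
python3 - <<'E'
import cv2
im=cv2.imread("pics/top0.png")[100:300,180:480]; cv2.imwrite("pics/t0z.png",cv2.resize(im,None,fx=2.6,fy=2.6,interpolation=cv2.INTER_CUBIC))
im=cv2.imread("pics/side0.png")[120:330,190:470]; cv2.imwrite("pics/s0z.png",cv2.resize(im,None,fx=2.8,fy=2.8,interpolation=cv2.INTER_CUBIC))
E
```

```text
(no output)
```

View pics/t0z.png

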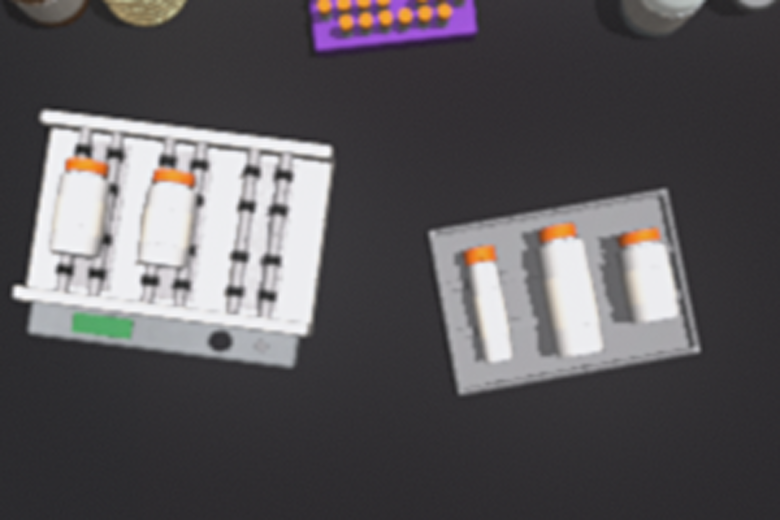

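View pics/s0z.png

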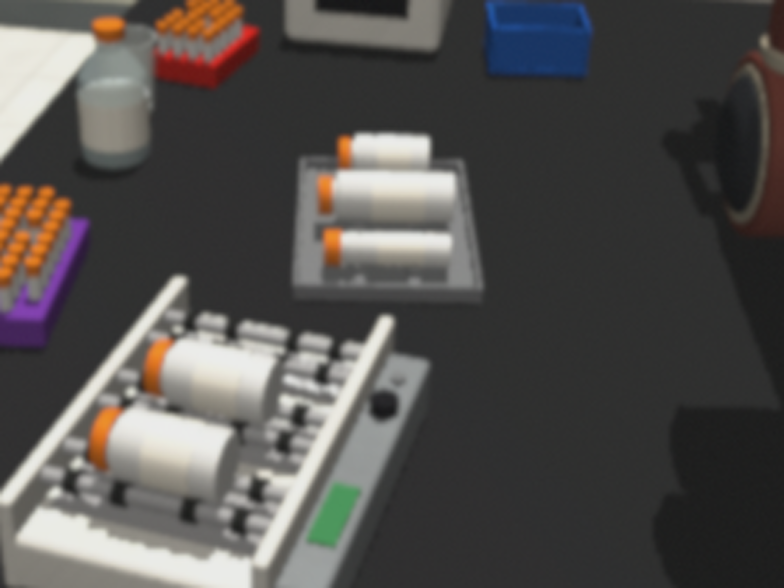

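The top view shows the empty lane nearest the tray, with its centre at about pixel (280,190). The bottle is in the middle bay at about (400,209) with its cap up. The side view agrees, and shows jars on the two far lanes. Next I'll refine both poses.

```bash
cat > fit.py <<'E'
from h import *
from scipy.optimize import least_squares
def ray(cam,uv):
    o=np.array(camera_info(cam)["T"])[:3,3]; r=world(cam,uv,1.)-o; return o,r/np.linalg.norm(r)
def tri(a,b):
    A=np.zeros((3,3)); y=np.zeros(3); 
    for o,r in (a,b): M=np.eye(3)-np.outer(r,r); A+=M; y+=M@o
    return np.linalg.solve(A,y)
def cyl(P,p0,yaw0,r=.024):
    # x0,y0,z0,yaw of a level cylinder axis
    def f(q):
        d=P-np.array([p0[0],q[0],q[1]]); n=np.array([-np.sin(q[2]),np.cos(q[2])])
        return np.hypot(d[:,:2]@n,d[:,2])-r
    s=least_squares(f,[p0[1],p0[2],yaw0],loss="soft_l1",f_scale=.002); q=s.x
    t=np.array([np.cos(q[2]),np.sin(q[2])]); a=(P[:,:2]-[p0[0],q[0]])@t; e=np.percentile(a,[1,99]); m=e.mean()
    return np.r_[[p0[0],q[0]]+t*m,q[1]],np.degrees(q[2]),e[1]-e[0],np.median(np.abs(f(q)))
E
python3 - <<'E'
from fit import *
pin={}
D={}
for cam in("top","side"):
    im,d=grab_frame(cam); D[cam]=d
    for t,z in(("bottle_mid",.039),("free_lane",.074)):
        b=pinpoint(cam,t)[0]; pin[cam,t]=b["position"]; print(cam,t,round(b["conf"],2),on_plane(cam,b["position"],z).round(4))
    m=masks_of(cam,"bottle_mid")[0]; P=cloud(cam,d,m["region"])
    try: c=cyl(P,[.52,-.185,.039],.148); print("cyl",cam,m["box"],c[0].round(4),[round(float(x),4) for x in c[1:]])
    except Exception as e: print(e)
for t in("bottle_mid","free_lane"): print("tri",t,tri(*[ray(c,pin[c,t]) for c in("top","side")]).round(4))
# rollers and walls from depth
for cam in D:
    P=cloud(cam,D[cam],np.ones((400,640),bool))
    k=(P[:,2]>.060)&(P[:,2]<.085)&(abs(P[:,0]-.585)<.12)&(P[:,1]>.04)&(P[:,1]<.16); Q=P[k]
    np.save(f"roll_{cam}.npy",Q)
    k=(P[:,0]>.4)&(P[:,0]<.8)&(P[:,1]>0)&(P[:,1]<.3)&(P[:,2]>.03)
    print(cam,len(Q),np.histogram(P[k][:,2],bins=np.arange(.03,.13,.006))[0])
    # scan yaw: sharpness of the across-lane histogram at roller-top heights
    Q=Q[(Q[:,2]<.078)&(abs(Q[:,0]-.585)<.06)]
    best=max((np.var(np.histogram((Q[:,1]-.10)*np.cos(a)-(Q[:,0]-.585)*np.sin(a),bins=np.arange(-.06,.06,.003))[0]),np.degrees(a)) for a in np.radians(np.arange(-16,0,.5)))
    a=np.radians(best[1]); h=np.histogram((Q[:,1]-.10)*np.cos(a)-(Q[:,0]-.585)*np.sin(a),bins=np.arange(-.06,.061,.004))
    print(best, list(zip((h[1][:-1]*1e3+2).round(0).astype(int).tolist(),h[0].tolist())))
E
```

```text
Traceback (most recent call last):
IndexError: list index out of range
```

```bash
cat > look.py <<'E'
from fit import *
def ask(fn,cam,t,n=5):
    for _ in range(n):
        r=fn(cam,t)
        if r: return r[0]
        grab_frame(cam)
E
python3 - <<'E'
from look import *
pin={}
D={}
for cam in("top","side"):
    im,d=grab_frame(cam); D[cam]=d
    for t,z in(("bottle_mid",.039),("free_lane",.074)):
        b=ask(pinpoint,cam,t)
        if b is None: print("none",cam,t); continue
        pin[cam,t]=b["position"]; print(cam,t,round(b["conf"],2),on_plane(cam,b["position"],z).round(4))
    m=ask(masks_of,cam,"bottle_mid"); P=cloud(cam,d,m["region"])
    c=cyl(P,[.52,-.185,.039],.148); print("cyl",cam,m["box"],c[0].round(4),[round(float(x),4) for x in c[1:]])
for t in("bottle_mid","free_lane"):
    if ("top",t) in pin and ("side",t) in pin: print("tri",t,tri(*[ray(c,pin[c,t]) for c in("top","side")]).round(4))
for cam in D:
    P=cloud(cam,D[cam],np.ones((400,640),bool))
    k=(P[:,2]>.060)&(P[:,2]<.085)&(abs(P[:,0]-.585)<.12)&(P[:,1]>.04)&(P[:,1]<.16); Q=P[k]
    k=(P[:,0]>.4)&(P[:,0]<.8)&(P[:,1]>0)&(P[:,1]<.3)&(P[:,2]>.03)
    print(cam,len(Q),np.histogram(P[k][:,2],bins=np.arange(.03,.13,.006))[0])
    Q=Q[(Q[:,2]<.078)&(abs(Q[:,0]-.585)<.06)]
    best=max((np.var(np.histogram((Q[:,1]-.10)*np.cos(a)-(Q[:,0]-.585)*np.sin(a),bins=np.arange(-.06,.06,.003))[0]),np.degrees(a)) for a in np.radians(np.arange(-16,0,.5)))
    a=np.radians(best[1]); h=np.histogram((Q[:,1]-.10)*np.cos(a)-(Q[:,0]-.585)*np.sin(a),bins=np.arange(-.06,.061,.004))
    print(best, list(zip((h[1][:-1]*1e3+2).round(0).astype(int).tolist(),h[0].tolist())))
print(state()["time"])
E
```

```text
top bottle_mid 0.61 [ 0.5298 -0.1948  0.039 ]
top free_lane 0.68 [0.5915 0.1213 0.074 ]
cyl top [389.0, 183.7, 22.1, 50.9] [ 0.5258 -0.1951  0.0388] [8.7385, 0.123, 0.0011]
side bottle_mid 0.72 [ 0.5251 -0.1949  0.039 ]
side free_lane 0.48 [0.584  0.1147 0.074 ]
cyl side [303.2, 180.1, 47.1, 19.0] [ 0.526  -0.1947  0.0386] [7.7347, 0.1257, 0.0016]
tri bottle_mid [ 0.5275 -0.195   0.0389]
tri free_lane [0.5869 0.1202 0.0781]
top 1156 [  83   59 2869 1591   85  187  992 1177   88   11   46   90  170  428
  619   27]
(np.float64(472.2971729125573), np.float64(-8.5)) [(-58, 0), (-54, 0), (-50, 0), (-46, 0), (-42, 0), (-38, 0), (-34, 0), (-30, 0), (-26, 0), (-22, 0), (-18, 0), (-14, 2), (-10, 45), (-6, 71), (-2, 76), (2, 46), (6, 7), (10, 0), (14, 0), (18, 2), (22, 52), (26, 85), (30, 68), (34, 44), (38, 5), (42, 0), (46, 0), (50, 0), (54, 0), (58, 0)]
side 1147 [ 123   72 1128 1395  240  596 1220 1219  100  129  162  178  227  422
  667    2]
(np.float64(644.2485207100591), np.float64(-9.0)) [(-58, 0), (-54, 0), (-50, 0), (-46, 0), (-42, 0), (-38, 0), (-34, 0), (-30, 0), (-26, 0), (-22, 0), (-18, 0), (-14, 0), (-10, 2), (-6, 14), (-2, 60), (2, 154), (6, 85), (10, 8), (14, 0), (18, 0), (22, 3), (26, 17), (30, 39), (34, 46), (38, 19), (42, 0), (46, 0), (50, 0), (54, 0), (58, 0)]
1.1
```

```bash
python3 - <<'E'
from look import *
A=[]
for cam in("top","side"):
    im,d=grab_frame(cam); A.append(cloud(cam,d,np.ones((400,640),bool)))
def fit(P):
    q=np.array([.117,np.radians(-8.5)])
    for _ in range(4):
        t=np.array([np.cos(q[1]),np.sin(q[1])]); n=np.array([-t[1],t[0]]); o=np.array([.587,q[0]])
        a=(P[:,:2]-o)@t; b=(P[:,:2]-o)@n
        Q=P[(abs(a)<.07)&(abs(b)<.032)&(P[:,2]>.058)&(P[:,2]<.08)]
        def f(q):
            n=np.array([-np.sin(q[1]),np.cos(q[1])]); b=(Q[:,:2]-[.587,q[0]])@n
            return np.hypot(np.abs(b)-.016,Q[:,2]-.065)-.0087
        q=least_squares(f,q,loss="soft_l1",f_scale=.002).x
    # end walls
    a=(P[:,:2]-[.587,q[0]])@t; b=(P[:,:2]-[.587,q[0]])@n
    W=(abs(b)<.05)&(P[:,2]>.058)&(P[:,2]<.083)
    h=np.histogram(a[W&(abs(abs(b)-.016)>.012)],bins=np.arange(-.1,.101,.004))
    return q[0],np.degrees(q[1]),len(Q),np.median(abs(f(q))),[(int(round(x*1e3+2)),int(y)) for x,y in zip(h[1],h[0]) if y]
for P in(*A,np.vstack(A)): print(fit(P))
E
```

```text
(np.float64(0.11379091444513742), np.float64(-7.967675605683854), 586, np.float64(0.0017658104795048595), [(-98, 5), (-94, 33), (-90, 31), (-86, 26), (78, 25), (82, 35), (86, 28), (90, 22)])
(np.float64(0.11145830694830845), np.float64(-8.114163429627368), 557, np.float64(0.0016549426803515012), [(-98, 58), (-94, 27), (-90, 25), (-86, 7), (-70, 2), (-62, 3), (-34, 1), (-26, 1), (18, 1), (22, 1), (54, 2), (58, 1), (78, 78), (82, 28), (86, 20), (90, 7)])
(np.float64(0.11196133841611224), np.float64(-7.997726295399994), 1143, np.float64(0.0018437903305132562), [(-98, 64), (-94, 61), (-90, 56), (-86, 30), (-70, 2), (-62, 3), (-34, 1), (18, 1), (22, 1), (78, 105), (82, 62), (86, 51), (90, 26)])
```

```bash
python3 -m handwheel '[[[0.025,0.030,0,0,0,-1],[0.025,0.030,0,0,0,-1],[0.025,0.030,0,0,0,-1],[0.025,0.030,0,0,0,-1],[0.025,0.030,0,0,0,-1],[0.025,0.030,0,0,0,-1],[0.025,0.030,0,0,0,-1],[0.025,0.030,0,0,0,0],[0.025,0.030,0,0,0,0],[0.025,0.030,0,0,0,0],[0.025,0.030,0,0,0,0],[0.025,0.030,0,0,0,0],[0.025,0.030,0,0,0,0],[0.025,0.010,0,0,0,0],[0.010,0.007,0,0,0,0],[0,0,0,0,0,0],[0,0,0,0,0,0],[0,0,0,0,0,0]]]' 0.78; python3 - <<'E'
from h import *
from scipy.spatial.transform import Rotation as R
s=state(); w,x,y,z=s["tool_rot"]; M=R.from_quat([x,y,z,w]).as_matrix(); print(M.round(4), np.degrees(np.arctan2(M[1,0],M[0,0])))
E
```

```text
time: 2.7
tool_pos: [0.5251, -0.1964, 0.2312]
tool_rot: [0.0, 0.997, 0.073, -0.0]
contact_force: [-0.1, -0.5, -0.7]
gripper_width: 0.781
grasp_force: 0.0
[[ 9.894e-01  1.450e-01 -8.000e-04]
 [ 1.450e-01 -9.894e-01 -2.000e-04]
 [-8.000e-04  1.000e-04 -1.000e+00]] 8.33498274247963
```

```bash
python3 - <<'E'
from look import *
for cam in("top","side"):
    im,d=grab_frame(cam); P=cloud(cam,d,np.ones((400,640),bool))
    for k in(1,2):
        p0=np.array([.587,.1125+.0858*k,.094]); a=np.radians(-8); n=np.array([-np.sin(a),np.cos(a)]); c=np.array([.584,.1125])+n*.085*k
        u=(P[:,:2]-c)@[np.cos(a),np.sin(a)]; b=(P[:,:2]-c)@n
        Q=P[(abs(b)<.03)&(abs(u)<.04)&(P[:,2]>.088)&(P[:,2]<.13)]
        r=cyl(Q,[c[0],c[1],.094],a); o=(r[0][:2]-np.array([.587,.1125]))@n
        print(cam,k,len(Q),r[0].round(4),round(r[1],2),"off",round(o-.085*k,4),round(r[3],4))
E
python3 -m handwheel '[[[0.001,0.001,-0.03,0,0,0],[0,0,-0.03,0,0,0],[0,0,-0.03,0,0,0],[0,0,-0.03,0,0,0],[0,0,-0.025,0,0,0],[0,0,-0.02,0,0,0],[0,0,-0.015,0,0,0],[0,0,-0.012,0,0,0],[0,0,-0.01,0,0,0],[0,0,-0.008,0,0,0],[0,0,-0.004,0,0,0],[0,0,0,0,0,0],[0,0,0,0,0,0],[0,0,0,0,0,0],[0,0,0,0,0,0]]]'
```

```text
top 1 622 [0.5957 0.1973 0.0935] -7.36 off 0.0002 0.001
top 2 628 [0.6078 0.2814 0.0936] -7.29 off 0.0002 0.001
side 1 829 [0.5956 0.1978 0.0934] -9.89 off 0.0006 0.0011
side 2 975 [0.6073 0.282  0.0935] -10.24 off 0.0007 0.001
time: 4.05
tool_pos: [0.5277, -0.1949, 0.0183]
tool_rot: [0.0, 0.997, 0.073, 0.001]
contact_force: [-0.3, 0.0, 0.3]
gripper_width: 0.777
grasp_force: 0.0
```

```bash
python3 -m handwheel '[[[0,0,0,0,0,0],[0,0,0,0,0,0],[0,0,0,0,0,0],[0,0,0,0,0,0],[0,0,0,0,0,0],[0,0,0,0,0,0],[0,0,0,0,0,0],[0,0,0,0,0,0],[0,0,0,0,0,0],[0,0,0,0,0,0]]]' 0.2; python3 -c "
from plant import state; print(state()['ft_torque'])"
```

```text
time: 4.88
tool_pos: [0.5276, -0.1942, 0.0183]
tool_rot: [-0.0, 0.997, 0.073, 0.001]
contact_force: [-1.3, 3.4, 5.4]
gripper_width: 0.542
grasp_force: 60.9
[0.56895704 0.02513243 0.03147499]
```

```bash
python3 -m handwheel '[[[0,0,0.005,0,0,0],[0,0,0.01,0,0,0],[0,0,0.015,0,0,0],[0,0,0.02,0,0,0],[0,0,0.02,0,0,0],[0,0,0.02,0,0,0],[0,0,0.02,0,0,0],[0,0,0.02,0,0,0],[0,0,0.015,0,0,0],[0,0,0.01,0,0,0],[0,0,0,0,0,0],[0,0,0,0,0,0],[0,0,0,0,0,0]]]'; python3 - <<'E'
from look import *
s=state(); print(s["ft_torque"],s["tool_pos"])
for cam in("top","side"):
    im,d=grab_frame(cam); cv2.imwrite(f"pics/l_{cam}.png",im)
    m=ask(masks_of,cam,"bottle_mid"); P=cloud(cam,d,m["region"]) if m else []
    print(cam,m and m["box"],len(P), np.median(P,0) if len(P) else 0)
im=cv2.imread("pics/l_side.png")[60:230,230:450]; cv2.imwrite("pics/lz.png",cv2.resize(im,None,fx=3.4,fy=3.4,interpolation=cv2.INTER_CUBIC))
E
```

```text
time: 5.97
tool_pos: [0.5262, -0.1942, 0.1709]
tool_rot: [-0.001, 0.997, 0.073, -0.001]
contact_force: [0.2, 0.3, -1.3]
gripper_width: 0.544
grasp_force: 61.6
[ 0.01587832 -0.02388218 -0.00272017] [ 0.52619399 -0.19421731  0.17087546]
top [400.1, 176.8, 26.4, 59.1] 371 [ 0.48849767 -0.19433604  0.21097075]
side [305.1, 126.2, 50.1, 20.5] 721 [ 0.50632753 -0.1771929   0.19944267]
```

View pics/lz.png

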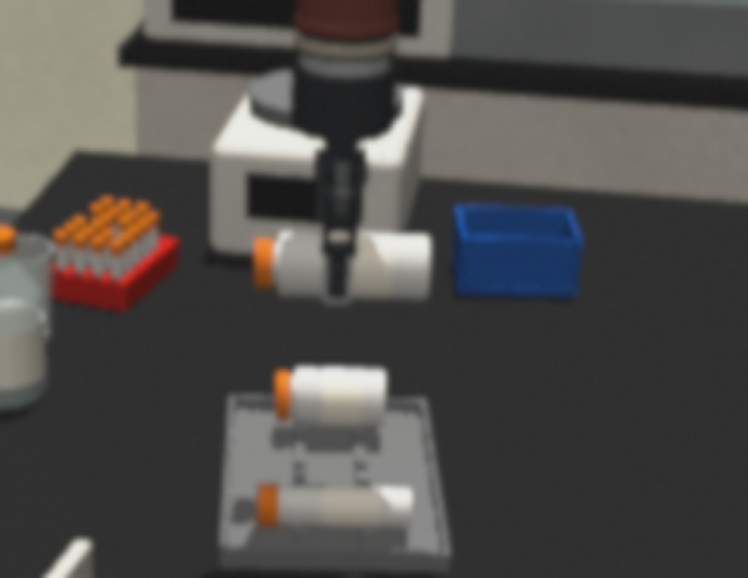

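The bottle is held level near its middle: the fingers are at zoomed column 338 and the bottle spans 255–432. I'll carry it over to the lane now.

```bash
python3 -m handwheel '[[[0.0041,0.012,0,0,0,-1.2],[0.0041,0.022,0,0,0,-1.2],[0.0041,0.024,0,0,0,-1.2],[0.0041,0.024,0,0,0,-1.2],[0.0041,0.024,0,0,0,-1.2],[0.0041,0.024,0,0,0,-1.2],[0.0041,0.024,0,0,0,-1.2],[0.0041,0.024,0,0,0,-1.2],[0.0041,0.024,0,0,0,-1.2],[0.0041,0.024,0,0,0,-1.2],[0.0041,0.024,0,0,0,-1.2],[0.0041,0.024,0,0,0,-1.2],[0.0041,0.020,0,0,0,-1.2],[0.0041,0.012,0,0,0,-1.2],[0,0,0,0,0,0],[0,0,0,0,0,0],[0,0,0,0,0,0]]]'; python3 - <<'E'
from look import *
from scipy.spatial.transform import Rotation as R
s=state(); w,x,y,z=s["tool_rot"]; M=R.from_quat([x,y,z,w]).as_matrix(); print(s["tool_pos"].round(4) if hasattr(s["tool_pos"],'round') else s["tool_pos"],np.degrees(np.arctan2(M[1,0],M[0,0])),M[2].round(4),s["ft_torque"])
p=s["tool_pos"]
for cam in("top","side"):
    im,d=grab_frame(cam); cv2.imwrite(f"pics/m_{cam}.png",im)
    P=cloud(cam,d,np.ones((400,640),bool)); a=np.radians(-8.3); t=np.array([np.cos(a),np.sin(a)]); n=np.array([-t[1],t[0]])
    u=(P[:,:2]-p[:2])@t; b=(P[:,:2]-p[:2])@n; g=(abs(b)<.032)&(abs(u)<.085)&(P[:,2]>.155)&(P[:,2]<.225)
    print(cam,"ends",np.percentile(u[g],[0.5,99.5]).round(4))
    Q=P[g&(abs(u)>.022)&(abs(u)<.045)]
    if len(Q)>50:
        r=cyl(Q,[p[0],p[1],p[2]+.0207],a); yaw=np.radians(r[1]); 
        print(len(Q),r[0].round(4),r[1:])
E
```

```text
time: 7.58
tool_pos: [0.584, 0.111, 0.1717]
tool_rot: [0.0, 0.997, -0.073, -0.0]
contact_force: [-0.2, -0.1, -1.4]
gripper_width: 0.544
grasp_force: 61.9
[0.584  0.111  0.1717] -8.389662809066028 [-1.e-03  6.e-04 -1.e+00] [ 0.02752555  0.0083433  -0.0447989 ]
top ends [-0.0662 -0.0236]
130 [0.5503 0.115  0.1926] (np.float64(-7.650860662718592), np.float64(0.021403888012609135), np.float64(0.0007836284229743445))
side ends [-0.0677  0.062 ]
429 [0.5837 0.1109 0.1925] (np.float64(-8.311541290396915), np.float64(0.08896461407466141), np.float64(0.0007642338686034596))
```

```bash
python3 -m handwheel '[[[0,0.0025,-0.005,0,0,0],[0,0,-0.01,0,0,0],[0,0,-0.01,0,0,0],[0,0,-0.012,0,0,0],[0,0,-0.012,0,0,0],[0,0,-0.012,0,0,0],[0,0,-0.01,0,0,0],[0,0,-0.008,0,0,0],[0,0,-0.006,0,0,0],[0,0,-0.004,0,0,0],[0,0,-0.003,0,0,0],[0,0,0,0,0,0],[0,0,0,0,0,0],[0,0,0,0,0,0]]]'; python3 - <<'E'
from look import *
print(state()["ft_torque"])
im,d=grab_frame("side"); cv2.imwrite("pics/n.png",cv2.resize(im[180:340,190:380],None,fx=3.6,fy=3.6,interpolation=cv2.INTER_CUBIC))
E
```

```text
time: 8.85
tool_pos: [0.5849, 0.114, 0.0811]
tool_rot: [-0.0, 0.997, -0.073, 0.001]
contact_force: [0.1, 0.8, -1.5]
gripper_width: 0.543
grasp_force: 61.9
[ 0.02147968 -0.00396739  0.02138861]
```

View pics/n.png

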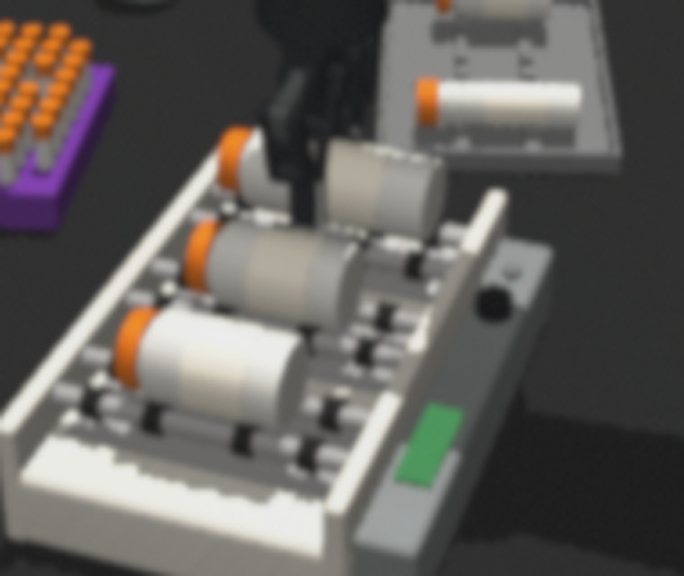

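The bottle hangs just above the empty lane, clear of both end walls and the next jar. I'll creep down from here.

```bash
python3 -m handwheel '[[[0,0,-0.001,0,0,0],[0,0,-0.001,0,0,0],[0,0,-0.001,0,0,0],[0,0,-0.001,0,0,0],[0,0,-0.001,0,0,0],[0,0,-0.001,0,0,0],[0,0,0,0,0,0],[0,0,0,0,0,0],[0,0,0,0,0,0]]]'; python3 -c "
from plant import state; print(state()['ft_torque'])"
```

```text
time: 9.65
tool_pos: [0.5844, 0.114, 0.0743]
tool_rot: [-0.0, 0.997, -0.073, 0.0]
contact_force: [0.2, 0.1, -1.7]
gripper_width: 0.549
grasp_force: 61.9
[-0.04653134 -0.0478346  -0.0145089 ]
```

```bash
python3 -m handwheel '[[[0,0,-0.0005,0,0,0],[0,0,-0.0005,0,0,0],[0,0,0,0,0,0],[0,0,0,0,0,0],[0,0,0,0,0,0]]]'; python3 -c "
from plant import state; print(state()['ft_torque'])"
```

```text
time: 10.07
tool_pos: [0.5844, 0.1139, 0.0733]
tool_rot: [0.0, 0.997, -0.073, 0.0]
contact_force: [0.4, -0.2, -1.2]
gripper_width: 0.548
grasp_force: 61.9
[-0.01440094 -0.01138352 -0.05159209]
```

```bash
python3 -m handwheel '[[[0,0,-0.0005,0,0,0],[0,0,0,0,0,0],[0,0,0,0,0,0],[0,0,0,0,0,0]]]'; python3 -c "
from plant import state; print(state()['ft_torque'])"
```

```text
time: 10.4
tool_pos: [0.5845, 0.1138, 0.0731]
tool_rot: [0.0, 0.997, -0.073, 0.0]
contact_force: [-0.7, -1.7, 0.9]
gripper_width: 0.543
grasp_force: 62.1
[-0.1847258   0.11896485 -0.00538321]
```

```bash
python3 -m handwheel '[[[0,0,-0.0005,0,0,0],[0,0,0,0,0,0],[0,0,0,0,0,0],[0,0,0,0,0,0]]]'; python3 -c "
from plant import state; print(state()['ft_torque'])"
```

```text
time: 10.73
tool_pos: [0.5845, 0.1137, 0.0729]
tool_rot: [0.0, 0.997, -0.073, 0.0]
contact_force: [-3.4, -2.2, 5.5]
gripper_width: 0.543
grasp_force: 62.4
[-0.34428274  0.5147682   0.04990089]
```

```bash
python3 -m handwheel '[[[0,-0.0005,0,0,0,0],[0,0,-0.0003,0,0,0],[0,0,0,0,0,0],[0,0,0,0,0,0],[0,0,0,0,0,0]]]'; python3 -c "
from plant import state; print(state()['ft_torque'])"
```

```text
time: 11.15
tool_pos: [0.5845, 0.1137, 0.0729]
tool_rot: [-0.0, 0.997, -0.073, 0.0]
contact_force: [-3.8, -1.4, 6.6]
gripper_width: 0.544
grasp_force: 62.6
[-0.16264196  0.59673475  0.02804034]
```

The contact moment shows the bottle's back end landing first, so I'll level it slightly while still holding it.

```bash
python3 -m handwheel '[[[0,0,0,0,0.3,0],[0,0,-0.0002,0,0,0],[0,0,0,0,0,0],[0,0,0,0,0,0],[0,0,0,0,0,0]]]'; python3 -c "
from plant import state; print(state()['ft_torque'])"
```

```text
time: 11.57
tool_pos: [0.5846, 0.1137, 0.0729]
tool_rot: [0.0, 0.997, -0.073, -0.003]
contact_force: [-4.4, -1.4, 7.2]
gripper_width: 0.543
grasp_force: 62.6
[-0.18098768  0.65430164  0.02963899]
```

The moment comes from the small axial force, not a tilt, so I'll undo that turn and let go in stages.

```bash
python3 -m handwheel '[[[0,0,0,0,-0.3,0],[0,0,0,0,0,0],[0,0,0,0,0,0]]]'; python3 -m handwheel '[[[0,0,0,0,0,0],[0,0,0,0,0,0],[0,0,0,0,0,0],[0,0,0,0,0,0],[0,0,0,0,0,0],[0,0,0,0,0,0]]]' 0.6;  python3 -m handwheel '[[[0,0,0,0,0,0],[0,0,0,0,0,0],[0,0,0,0,0,0],[0,0,0,0,0,0],[0,0,0,0,0,0],[0,0,0,0,0,0]]]' 0.72
```

```text
time: 11.82
tool_pos: [0.5847, 0.1137, 0.0729]
tool_rot: [-0.0, 0.997, -0.073, 0.0]
contact_force: [-3.2, -0.0, 6.3]
gripper_width: 0.545
grasp_force: 62.6
time: 12.32
tool_pos: [0.5843, 0.1135, 0.0715]
tool_rot: [-0.0, 0.997, -0.073, -0.0]
contact_force: [0.5, -0.4, -0.1]
gripper_width: 0.601
grasp_force: 0.0
time: 12.82
tool_pos: [0.5844, 0.1135, 0.0718]
tool_rot: [0.0, 0.997, -0.073, 0.0]
contact_force: [0.7, 0.0, 0.2]
gripper_width: 0.72
grasp_force: 0.0
```

```bash
python3 -m handwheel '[[[0,0,0.004,0,0,0],[0,0,0.008,0,0,0],[0,0,0.012,0,0,0],[0,0,0.015,0,0,0],[0,0,0.02,0,0,0],[0,0,0.025,0,0,0],[0,0,0.025,0,0,0],[0,0,0.025,0,0,0],[0,-0.03,0.015,0,0,0],[0,-0.04,0,0,0,0],[0,-0.04,0,0,0,0],[0,-0.04,0,0,0,0],[0,-0.04,0,0,0,0],[0,-0.04,0,0,0,0],[0,-0.02,0,0,0,0],[0,0,0,0,0,0],[0,0,0,0,0,0]]]'; python3 - <<'E'
from look import *
import time
for k in range(2):
  for cam in("top","side"):
    im,d=grab_frame(cam); P=cloud(cam,d,np.ones((400,640),bool))
    if k==0: cv2.imwrite(f"pics/f_{cam}.png",cv2.resize(im[150:340,190:400] if cam=="side" else im[120:260,170:400],None,fx=3,fy=3))
    a=np.radians(-8.3); t=np.array([np.cos(a),np.sin(a)]); n=np.array([-t[1],t[0]])
    for j in range(3):
        c=np.array([.583,.1134])+n*.085*j
        u=(P[:,:2]-c)@t; b=(P[:,:2]-c)@n; g=(abs(b)<.03)&(abs(u)<.08)&(P[:,2]>.086)&(P[:,2]<.13)
        r=cyl(P[g],[c[0],c[1],.094],a); print(cam,j,r[0].round(4),[round(float(x),4) for x in r[1:]],"along",((r[0][:2]-c)@t).round(4))
E
```

```text
time: 14.23
tool_pos: [0.5845, -0.1376, 0.2222]
tool_rot: [-0.0, 0.997, -0.074, 0.001]
contact_force: [0.3, 0.0, -1.0]
gripper_width: 0.717
grasp_force: 0.0
top 0 [0.583  0.1132 0.0935] [-7.5644, 0.1271, 0.0009] along 0.0001
top 1 [0.595  0.1975 0.0935] [-6.8269, 0.0881, 0.0011] along -0.0003
top 2 [0.6069 0.2817 0.0933] [-6.6183, 0.0887, 0.0011] along -0.0007
side 0 [0.5813 0.1141 0.0933] [-9.1007, 0.128, 0.0013] along -0.0018
side 1 [0.5934 0.198  0.0932] [-9.9213, 0.0888, 0.0013] along -0.0019
side 2 [0.6047 0.2824 0.0931] [-9.7086, 0.0884, 0.0011] along -0.0029
top 0 [0.583  0.1133 0.0936] [-7.39, 0.1268, 0.0009] along -0.0
top 1 [0.5952 0.1976 0.0934] [-6.8475, 0.0883, 0.0011] along -0.0001
top 2 [0.6068 0.2817 0.0933] [-6.6384, 0.0886, 0.0011] along -0.0007
side 0 [0.5815 0.1139 0.0934] [-9.1436, 0.1281, 0.0013] along -0.0016
side 1 [0.5936 0.1982 0.0933] [-9.7332, 0.0892, 0.0012] along -0.0017
side 2 [0.6049 0.2824 0.0933] [-9.8895, 0.0888, 0.0012] along -0.0027
```

View pics/f_top.png

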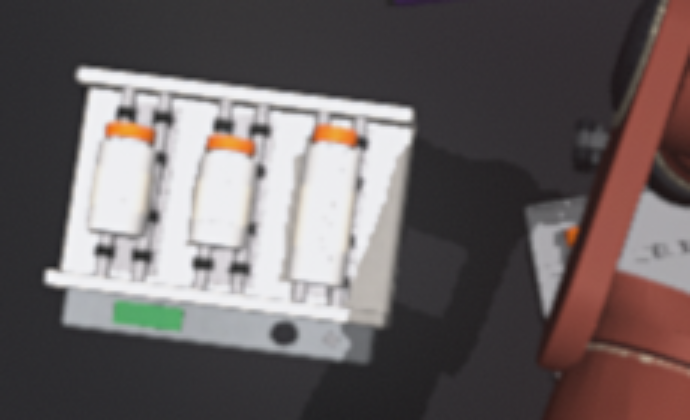

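View pics/f_side.png

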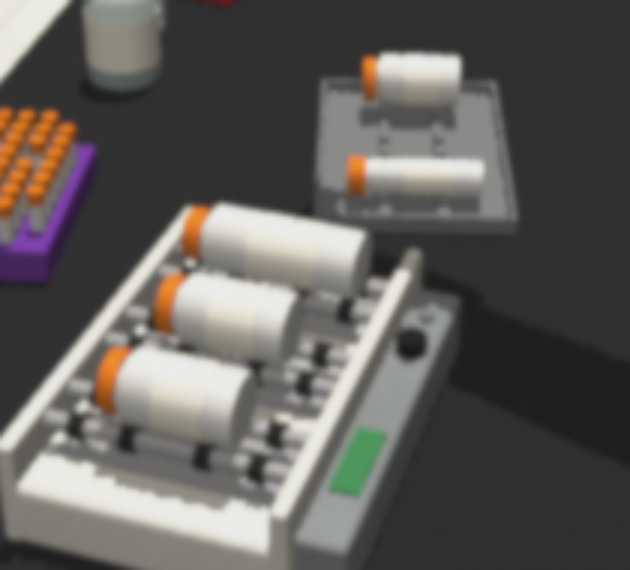

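In both views the bottle lies still between the free rollers (top crop, about (328,205)), centred between the end walls. Both jars are where they were, and the gripper is clear.

```bash
python3 -c "
from plant import job_done; print(job_done())"
```

```text
the job is handed in; nothing more can be done
None
```

The long bottle is lying still in the empty roller lane, about half-way along. Both jars are where they were, the gripper is clear, and I handed the job in at about 14.5 s on the robot's clock; no verdict came back.

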